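# Free the lid press and snap the lid onto the tub

## Task

Snap the lid onto the deli tub with the bench press: push the loading slide with the tub on it fully home against the rear stop, under the plunger. The press is locked, so slide the keeper fully aside, then swing the latch arm fully out towards the front of the press, and only then press the plunger head down to its stop so that the lid is fully seated, and let it spring back up. Leave the tub there and the keeper and latch arm open, and do not knock over or shove away the jar, the tin and the shaker standing around.

Things in the scene. Friction and masses are not known exactly. Their poses are not given: they have to be found in the camera images.
- lid_press: fixed bench press; place and yaw vary. Origin under the base plate on the table; +x to its rear, -x to its front, +y to its left. Steel base plate x -150..105, y +-75, 6 mm thick; two rear columns carry a grey head x -5..105, y -45..70, underside z 128, top z 158. At its right a steel shelf (x -39..19, y -144..-45, top z 158) carries the keeper. All is below z 225
- loading_slide: loose flat aluminium slide, 148 x 80 x 6 mm, 0.25 kg, that lies on the base plate between two low rails (inner faces y +-42, tops z 18) and carries the tub between four pins. Origin on its underside under the tub's centre, axes as the press's; it reaches from x -110 to 38. It starts 35 to 60 mm in front of home; home, its rear edge meets a stop at x 68 of the press
- slide_plate (a point): middle of the top edge of the slide's upright front plate, 104 mm in front of the slide's origin: 60 mm wide, 8 mm thick along x, its top 50 mm above the slide's underside. Push it from its front side, straight along the channel (about 3 N)
- tub_seat (a point): point on the plunger's axis at x 30, y 0, z 12 mm of the press: where the tub's origin is when the slide is home
- deli_tub: pale tub with a round snap lid, 76 mm across, loose, 0.24 kg, origin at the centre of its underside; 78 mm high with the lid seated. It stands on the loading slide (6 mm thick), lid proud. When home, the plunger's foot and the head hang above it
- deli_tub_lid (a joint): how far the lid stands above its seat, m: 0 seated, 0.008 to 0.013 at the start; held by friction, about 4 N to push it down
- keeper (a joint): travel of the keeper, m, towards the press's right (-y of the press): 0 to 0.005 at the start, 0.032 fully aside at its stop. Its nose stands in front of the tip of the latch arm and blocks it until about 0.02. Friction 2.5 N, stays where left
- keeper_tab (a point): middle of the top edge of the keeper's upright tab, z 222 mm: a dark steel plate 24 mm along x, 8 mm thick along y, 40 mm tall (it stands on an 18 mm thick slide whose top is at z 180), at x -26, y -88 of the press when the travel is 0
- latch (a joint): swing of the latch arm, rad: 0 closed, growing as its free end swings from the press's right to its front (clockwise from above); 1.5 at the stop. Closed, the steel arm lies under the plunger's head in front of its rod and blocks it. Friction about 0.15 N m, stays where left
- latch_pivot (a point): on the latch's upright pivot axis, at x 30, y 55, z 181 mm of the press
- latch_post (a point): top centre (z 222 mm) of the upright black round post at the free end of the latch arm, 16 mm in diameter, standing 42 mm above the arm's top (z 180), 129 mm from the pivot; at x 14, y -73 of the press when closed. The arm is 14 mm wide, x 7..21 of the press when closed
- plunger (a joint): travel of the plunger, m: 0 up, 0.022 at its stop; spring-loaded, 5 N to start and 12 N at the stop, plus the lid's friction; springs back up
- plunger_top (a point): centre of the flat top of the plunger's black mushroom head, 54 mm across, z 208 mm when up, pressed straight down; its round foot comes down on the lid
- tall_jar: green spice jar with black cap, 58 mm wide, 135 mm high, loose bystander, origin at the centre of its underside
- tin: food tin, 58 mm across, 72 mm high, loose bystander, origin at the centre of its underside
- shaker: clear and grey shaker, 44 mm across, 90 mm high, loose bystander, origin at the centre of its underside
There are look-alikes about, which are no part of the job. What is shaped like the deli_tub but green or pink is not meant.

How it is judged:
By the outcome, as a careful person would: the job done as asked, in the order asked, and still so for the second after the job is handed in, with the robot touching nothing.
It also fails if it takes over 56 s, if anything falls off the work surface, if the arm or the gripper's body presses on something with over 40 N, if the wrist force passes 120 N, or if a joint passes its speed limit or range.

## Robot

A 6-joint arm with a two-finger parallel gripper is mounted at the origin on a cart in front of the work surface, level with it; the furniture and walls round the work are solid. World frame = base frame: x ahead of the robot, y to its left, z up, the work surface at z = 0. Lengths are in m, angles in rad, forces in N, time in s.
With the tool pointing down it reaches from about 0.3 to 0.75 m from the base axis. Payload 8.5 kg.
Tool frame: the origin (TCP) lies midway between the tips of the shut fingers; the grasp point (between the pads) lies 19 mm behind it; z points along the fingers, y is the line along which they close (so a half turn about z gives the same grasp; the last joint's range is limited). The gripper opens to 85 mm and grips with 20 to 120 N. Pads are 22 mm wide; open, the fingers measure 114 mm over their backs; the gripper's body (76 mm by 85 mm) begins 54 mm behind the grasp point. The pads swing forward as they close: fully open they stand 13 mm farther back than shut.
Start: joints at [-1.323, 0.381, 1.297, -0, 1.464, -0.215], TCP at [0.246, -0.492, 0.211] pointing down, gripper open.
Joint ranges: [-3.11, 3.11], [-0.89, 2.33], [0.22, 2.48], [-1.42, 4.56], [0.17, 2.85], [-2.88, 2.88]. Speed limits (rad/s): [2.39, 2.39, 3.14, 3.14, 3.14, 3.14].

## Interface

Orientations are given as a unit quaternion [w, x, y, z].
In Python, from bench import ctrl, vision gives the robot as it stands.
- The arm moves only by the shell command python3 -m handwheel 'ROWS' [FORCE]. ROWS is text: rows parted by semicolons, each of 7 numbers parted by spaces: the shift along the tool's x, y, z in cm, then the turn, a rotation vector about the tool's x, y, z in rad, then the finger opening in cm, from 0 to 8.54. In form: tx ty tz wx wy wz hand; .... A call has 1 to 8 rows; each row shifts and turns the commanded pose from where the row before left it, along the tool's axes as they then stand; what a row does not reach is not made up. A row lasts 1/10 s, in which the tool goes at most 50 mm and 8.59 degrees, less where a joint would pass 70% of its speed; a pose out of reach is approached as far as the arm can. A call with a gripper value outside its range is refused whole. The fingers move at their own pace and stop on an object; FORCE is the grip in N (left out, the last holds). Time passes only in rows, so rows that do not move let the fingers close. It gives the time, the measured TCP pose, the force, the opening and the grip force at its end, in the units of the state.
- ctrl.sense(): the state, without advancing time (a new reading comes with each control period).
- vision.read_camera(name): name is "side" or "top" or "wrist"; returns the picture (420x560x3 uint8, red, green, blue); there is no depth.
- vision.camera_params(name): a dict with "K" (3x3 intrinsics, pixels), "dist_coeffs" ([k1, k2, p1, p2, k3] as OpenCV has them; the pictures are not rectified), "extrinsics" (4x4, takes a point from world to camera coordinates). Camera axes: x right, y down, z forward; pixel columns grow to the right and rows downward; lengths in m; the calibration is good to about 2 mm. A picture is of the moment at which its call begins: read the wrist's pose just before it. camera_params takes no time and is no camera call; for the wrist camera it gives the pose at the moment of the call.
- ctrl.finish_job(): hands the job in; it is judged then, once.
The state is a dict: "time": time; "qpos": joint angles; "qvel": joint speeds; "joint_torque": joint torques, N m; "tool_pos": TCP position; "orientation": TCP orientation; "ft_force": force on the tool from outside, world axes, zero at the start; "torque": the same for the moment, N m; "gripper_width": finger opening in m; "gripper_force": force on a finger pad.
Only numpy, scipy, OpenCV 4.12 (cv2) and the standard library are available. Lean on these libraries where they do the work, as an engineer would, in place of code of your own. Each camera call takes 0.05 s, during which the arm holds its last target. There are 200 camera calls.

## Working session

There is one attempt and no reset: what is moved stays moved. The work goes in short steps, Python scripts to look and compute and a shell command to move; the robot and the scene stay as the last step left them, time stands still between calls to the robot, and variables do not carry over. Pictures are saved under pics/ and viewed, at most 10 in all, crops included, and the job is handed in when it is done.

```bash
mkdir -p pics; ls; python3 - <<'E'
from bench import ctrl, vision
import cv2
s=ctrl.sense(); print(s['time'],s['tool_pos'],s['orientation'],s['gripper_width'])
for n in ("top","side"):
    im=vision.read_camera(n); cv2.imwrite(f'pics/{n}0.png',im[:,:,::-1])
    p=vision.camera_params(n); print(n,p)
E
```

```text
pics
0.0 [ 0.24545008 -0.49181338  0.21010665] [-7.54484550e-04  9.73346650e-01  2.29337587e-01 -2.69330904e-05] 0.08536021427852633
top {'K': array([[433.77577756,   0.        , 276.58111029],
       [  0.        , 433.77577756, 214.69564713],
       [  0.        ,   0.        ,   1.        ]]), 'dist_coeffs': array([0.03531619, 0.        , 0.        , 0.        , 0.        ]), 'extrinsics': array([[ 0.00812269, -0.99992216, -0.00947122,  0.10810669],
       [-0.9980857 , -0.00752633, -0.06138634,  0.56615441],
       [ 0.06131028,  0.00995171, -0.99806914,  1.07232366],
       [ 0.        ,  0.        ,  0.        ,  1.        ]])}
side {'K': array([[443.06270303,   0.        , 284.79543018],
       [  0.        , 443.06270303, 208.37322029],
       [  0.        ,   0.        ,   1.        ]]), 'dist_coeffs': array([-0.08130394,  0.        ,  0.        ,  0.        ,  0.        ]), 'extrinsics': array([[ 0.99783478,  0.06424774,  0.01407085, -0.55576842],
       [ 0.03837517, -0.39498083, -0.91788751,  0.16177891],
       [-0.05341448,  0.91644005, -0.39659113,  1.10081713],
       [ 0.        ,  0.        ,  0.        ,  1.        ]])}
```

View pics/top0.png

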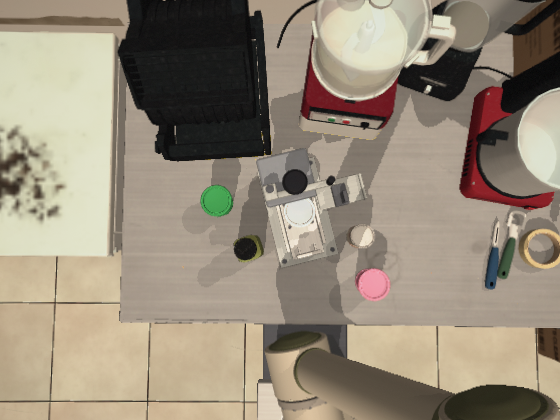

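View pics/side0.png

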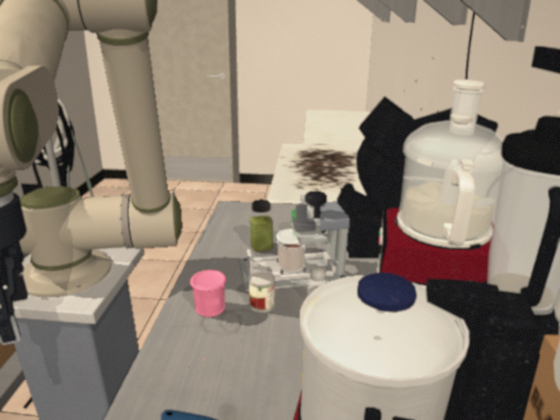

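Top: the press is at about (298,210), with its front at the bottom. The plunger head is at (294,181), the latch post at (331,181), the keeper tab around (350,190), the tub lid at (299,210), the jar at (247,249) and the tin or shaker at (362,236). I'll enlarge it.

```bash
python3 - <<'E'
import cv2
im=cv2.imread('pics/top0.png')[140:275,225:395]
cv2.imwrite('pics/c1.png',cv2.resize(im,None,fx=4.4,fy=4.4,interpolation=cv2.INTER_CUBIC))
E
```

```text
(no output)
```

View pics/c1.png

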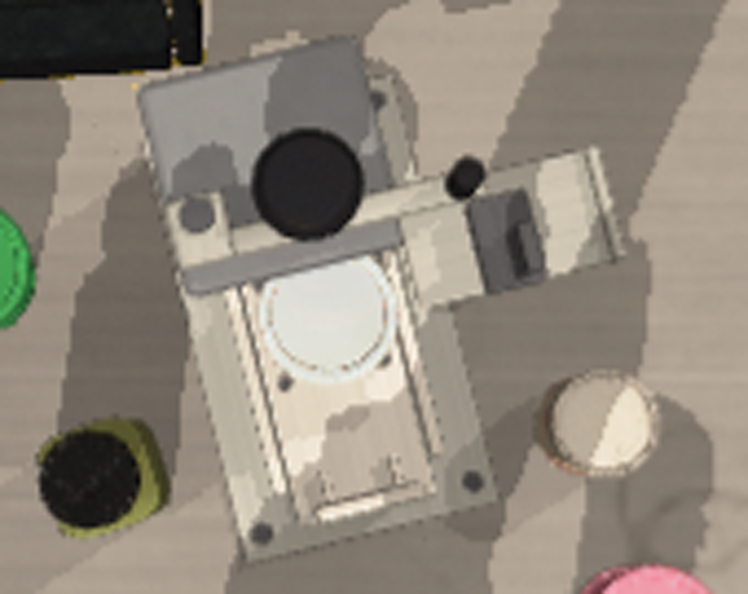

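The crop (4.4x, offset 225,140) shows these points:
- plunger at (308,183), post at (467,176), tab top at (518,248)
- base front corners at (248,560) and (495,495), head corners at (140,90), (355,40), (188,292) and (400,245)
- slide plate top from (318,515) to (435,490)

I'll fit the press pose from these.

```bash
cat > h.py <<'E'
import numpy as np, cv2
from bench import ctrl, vision
def ray(n,uv,z,p=None):
    p=p or vision.camera_params(n); E=p['extrinsics']
    a=cv2.undistortPoints(np.array([[uv]],float),p['K'],p['dist_coeffs'])[0,0]
    R,t=E[:3,:3],E[:3,3]; c=-R.T@t; d=R.T@np.array([a[0],a[1],1])
    return (c+d*(z-c[2])/d[2])[:2]
def fit(P,W):
    P,W=np.array(P,float),np.array(W); pc,wc=P.mean(0),W.mean(0); a,b=P-pc,W-wc
    th=np.arctan2((a[:,0]*b[:,1]-a[:,1]*b[:,0]).sum(),(a*b).sum())
    R=np.array([[np.cos(th),-np.sin(th)],[np.sin(th),np.cos(th)]])
    return R,wc-R@pc,th
E
python3 - <<'E'
from h import *
f=lambda u,v:(225+(u+.5)/4.4-.5,140+(v+.5)/4.4-.5)
L=[(308,183,.208,30,0),(467,174,.222,14,-73),(248,560,.006,-150,75),(495,495,.006,-150,-75),(140,90,.158,105,70),(355,40,.158,105,-45),(188,292,.158,-5,70),(400,245,.158,-5,-45)]
W=[ray('top',f(u,v),z) for u,v,z,_,_ in L]; P=[(x/1e3,y/1e3) for *_,x,y in L]
R,t,th=fit(P,W); print('origin',t,'yaw',th)
print(((R@np.array(P).T).T+t-W).round(4))
print('tab(press)',R.T@(ray('top',f(518,248),.222)-t))
print('plate',[R.T@(ray('top',f(*q),.056)-t) for q in((318,512),(435,487))])
for n,q,z in(('jar',(90,478),.135),('shaker?',(605,423),.072)): w=ray('top',f(*q),z);print(n,w,R.T@(w-t))
for n,p in dict(tab=(-26,-88),post=(14,-73),piv=(30,55),top=(30,0)).items(): print(n,R@np.array(p)/1e3+t)
E
```

```text
origin [0.59520415 0.06660404] yaw 0.24957679657165752
[[ 0.0005  0.0004]
 [ 0.0003 -0.0008]
 [-0.003   0.0017]
 [-0.0043 -0.0024]
 [ 0.0026  0.0038]
 [ 0.005  -0.    ]
 [-0.0026  0.0016]
 [ 0.0015 -0.0043]]
tab(press) [-0.02529337 -0.08654961]
plate [array([-0.12848313,  0.02843904]), array([-0.13051858, -0.03703691])]
jar [0.48250368 0.18112709] [-0.08092219  0.13881111]
shaker? [ 0.51343445 -0.09141741] [-0.11826656 -0.13292886]
tab [ 0.59174517 -0.0250913 ]
post [ 0.62680094 -0.00067629]
piv [0.61069   0.1273098]
top [0.62427466 0.07401386]
```

```bash
cat >> h.py <<'E'
R0,t0,_y=(lambda th:(np.array([[np.cos(th),-np.sin(th)],[np.sin(th),np.cos(th)]]),np.array([.59520,.06660]),th))(.2496)
from scipy.spatial.transform import Rotation as Ro
def where(*targets):
    s=ctrl.sense(); p=np.array(s['tool_pos']); Q=Ro.from_quat(s['orientation'],scalar_first=True)
    x=Q.as_matrix()[:,0]; print('t',round(s['time'],2),'press xy mm',(R0.T@(p[:2]-t0)*1e3).round(1),'z',(p[2]*1e3).round(1),'toolx yaw rel press',round(np.arctan2(x[1],x[0])-_y,4),'F press',(R0.T@np.array(s['ft_force'])[:2]).round(1),round(s['ft_force'][2],1),'w',round(s['gripper_width']*1e3,1),'zaxis',Q.as_matrix()[:,2].round(3))
    for T in targets:
        w=np.r_[R0@np.array(T[:2])/1e3+t0,T[2]/1e3]; print(' to',T,'tool cm',(Q.inv().apply(w-p)*100).round(2))
E
python3 -m handwheel '0 0 0 0 0 -.149 0;0 0 0 0 0 -.149 0;0 0 0 0 0 -.149 0;0 0 0 0 0 -.149 0;0 0 0 0 0 -.149 0;0 0 0 0 0 -.149 0;0 0 0 0 0 -.149 0;0 0 0 0 0 -.149 0' 40
python3 -m handwheel '0 0 0 0 0 -.149 0;0 0 0 0 0 -.016 0; 0 0 0 0 0 0 0;0 0 0 0 0 0 0'
python3 -c "
from h import *
where((-175,-3,210))"
```

```text
time: 0.9
tool_pos: [0.2455, -0.4919, 0.2103]
orientation: [-0.0, 0.675, 0.738, 0.0]
ft_force: [-0.4, -0.1, 0.1]
gripper_width: 0.0002
gripper_force: 0.0
time: 1.3
tool_pos: [0.2455, -0.4921, 0.2106]
orientation: [-0.0, 0.615, 0.789, 0.0]
ft_force: [-0.8, 0.8, -1.0]
gripper_width: -0.0
gripper_force: 0.0
t 1.3 press xy mm [-476.8 -455. ] z 210.6 toolx yaw rel press 1.5673 F press [-0.6  0.9] -1.0 w -0.0 zaxis [-0.  0. -1.]
 to (-175, -3, 210) tool cm [45.3  30.03  0.07]
```

```bash

python3 -m handwheel '3.7 2.5 0 0 0 0 0;3.7 2.5 0 0 0 0 0;3.7 2.5 0 0 0 0 0;3.7 2.5 0 0 0 0 0;3.7 2.5 0 0 0 0 0;3.7 2.5 0 0 0 0 0;3.7 2.5 0 0 0 0 0;3.7 2.5 0 0 0 0 0' >/dev/null
python3 -m handwheel '3.7 2.5 0 0 0 0 0;3.7 2.5 0 0 0 0 0;3.7 2.5 0 0 0 0 0;3.7 2.5 0 0 0 0 0;.9 0 0 0 0 0 0;0 0 0 0 0 0 0;0 0 0 0 0 0 0'
python3 - <<'E'
from h import *
where((-175,-3,35))
im=vision.read_camera('wrist'); cv2.imwrite('pics/w1.png',im[:,:,::-1])
E
```

```text
time: 2.8
tool_pos: [0.4245, 0.0201, 0.2107]
orientation: [0.0, 0.614, 0.789, -0.0]
ft_force: [-0.1, -0.0, -0.6]
gripper_width: 0.0001
gripper_force: 0.0
t 2.8 press xy mm [-176.9   -2.8] z 210.7 toolx yaw rel press 1.569 F press [-0.1 -0. ] -0.6 w 0.1 zaxis [-0. -0. -1.]
 to (-175, -3, 35) tool cm [-1.000e-02  2.000e-01  1.757e+01]
```

View pics/w1.png

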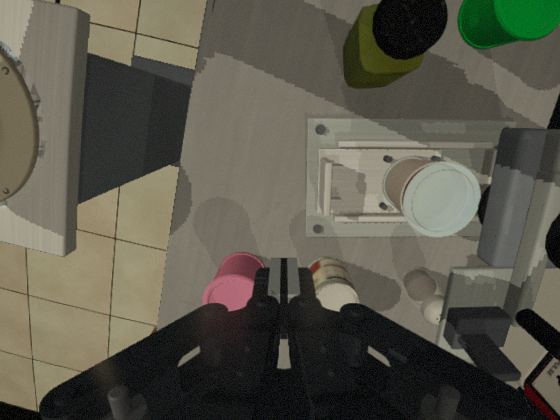

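The wrist view has the press front corners at (306,118) and (306,237), the slide plate top from (325,160) to (325,213), the pink look-alike at about (232,290), the tin lid at (335,295) and the shaker at (430,305). I'll cross-check the pose.

```bash
python3 - <<'E'
from h import *
P=lambda uv,z:(R0.T@(ray('wrist',uv,z)-t0)*1e3).round(1)
print('corners',P((306,118),.006),P((306,237),.006))
print('plate front top',P((321,150),.056),P((321,216),.056), 'rear',P((331,152),.056))
print('pink',P((232,300),.07),'tin',P((335,295),.072),'shaker',P((432,310),.09))
print('lid',P((440,199),.1))
print('rail ends',P((337,143),.018),P((337,222),.018))
E
```

```text
corners [-150.8   75. ] [-147.9  -74.1]
plate front top [-138.3   43.2] [-135.8  -28.7] rear [-127.8   41.2]
pink [-237.7 -127.3] tin [-118.  -119.5] shaker [ -10.6 -129.1]
lid [-28.4   2.5]
rail ends [-115.4   47.4] [-110.6  -49.2]
```

```bash

python3 -m handwheel '0 0 4.5 0 0 0 0;0 0 4.5 0 0 0 0;0 0 4.5 0 0 0 0;0 0 3 0 0 0 0;0 0 1.5 0 0 0 0;0 1 0 0 0 0 0;0 1 0 0 0 0 0;0 .5 0 0 0 0 0'
python3 -m handwheel '0 .5 0 0 0 0 0;0 .5 0 0 0 0 0;0 .5 0 0 0 0 0;0 .5 0 0 0 0 0;0 .5 0 0 0 0 0;0 .5 0 0 0 0 0;0 .5 0 0 0 0 0;0 .5 0 0 0 0 0'
python3 -c "
from h import *
where()"
```

```text
time: 3.65
tool_pos: [0.4511, 0.0265, 0.0319]
orientation: [0.002, 0.614, 0.789, 0.001]
ft_force: [-0.2, -0.3, -0.3]
gripper_width: -0.0006
gripper_force: 0.0
time: 4.45
tool_pos: [0.4864, 0.037, 0.0309]
orientation: [-0.001, 0.614, 0.79, -0.001]
ft_force: [-6.2, -1.2, 4.9]
gripper_width: -0.0003
gripper_force: 3.2
t 4.45 press xy mm [-112.7   -1.8] z 30.9 toolx yaw rel press 1.5706 F press [-6.3  0.3] 4.9 w -0.3 zaxis [-0.003 -0.    -1.   ]
```

```bash

python3 -m handwheel '0 .4 0 0 0 0 0;0 .4 0 0 0 0 0;0 .3 0 0 0 0 0;0 .2 0 0 0 0 0;0 .2 0 0 0 0 0;0 0 0 0 0 0 0'
python3 -c "
from h import *
where()"
python3 -m handwheel '0 .2 0 0 0 0 0;0 .2 0 0 0 0 0;0 0 0 0 0 0 0'
python3 - <<'E'
from h import *
where()
im=vision.read_camera('top')[140:275,225:395]; cv2.imwrite('pics/t2.png',cv2.resize(im,None,fx=4.4,fy=4.4,interpolation=cv2.INTER_CUBIC)[:,:,::-1])
E
```

```text
time: 5.05
tool_pos: [0.5014, 0.0407, 0.0308]
orientation: [-0.001, 0.614, 0.79, -0.001]
ft_force: [-4.9, -1.3, 3.6]
gripper_width: 0.0002
gripper_force: 2.3
t 5.05 press xy mm [-97.3  -1.9] z 30.8 toolx yaw rel press 1.5706 F press [-5.1 -0.1] 3.6 w 0.2 zaxis [-0.002 -0.    -1.   ]
time: 5.35
tool_pos: [0.5058, 0.0417, 0.0307]
orientation: [-0.0, 0.614, 0.789, -0.0]
ft_force: [-3.8, 0.3, 2.2]
gripper_width: 0.0002
gripper_force: 2.0
t 5.35 press xy mm [-92.8  -2.1] z 30.7 toolx yaw rel press 1.5704 F press [-3.6  1.3] 2.2 w 0.2 zaxis [-0.001  0.    -1.   ]
```

```bash
for i in 1; do
python3 -m handwheel '0 .2 0 0 0 0 0;0 .2 0 0 0 0 0;0 0 0 0 0 0 0'|sed -n '2p;4p'
python3 -m handwheel '0 .2 0 0 0 0 0;0 .1 0 0 0 0 0;0 0 0 0 0 0 0'|sed -n '2p;4p'; done
python3 -c "
from h import *
where()"
```

```text
tool_pos: [0.51, 0.0426, 0.0307]
ft_force: [-4.0, -0.1, 2.6]
tool_pos: [0.5129, 0.0433, 0.0307]
ft_force: [-4.5, -0.9, 2.7]
t 6.0 press xy mm [-85.5  -2.3] z 30.7 toolx yaw rel press 1.5703 F press [-4.5  0.2] 2.7 w -0.3 zaxis [ 0. -0. -1.]
```

```bash

python3 -m handwheel '0 .2 0 0 0 0 0;0 0 0 0 0 0 0'|sed -n '2p;4p'
python3 -m handwheel '0 .2 0 0 0 0 0;0 0 0 0 0 0 0'|sed -n '2p;4p'
python3 - <<'E'
from h import *
where()
im=vision.read_camera('top')[140:275,225:395]; cv2.imwrite('pics/t3.png',cv2.resize(im,None,fx=4.4,fy=4.4,interpolation=cv2.INTER_CUBIC)[:,:,::-1])
E
```

```text
tool_pos: [0.5148, 0.0438, 0.0307]
ft_force: [-4.7, -0.3, 2.2]
tool_pos: [0.5149, 0.0439, 0.0306]
ft_force: [-11.2, -3.6, 8.1]
t 6.4 press xy mm [-83.4  -2.2] z 30.6 toolx yaw rel press 1.5707 F press [-11.8  -0.7] 8.1 w -0.1 zaxis [-0.004 -0.001 -1.   ]
```

View pics/t3.png

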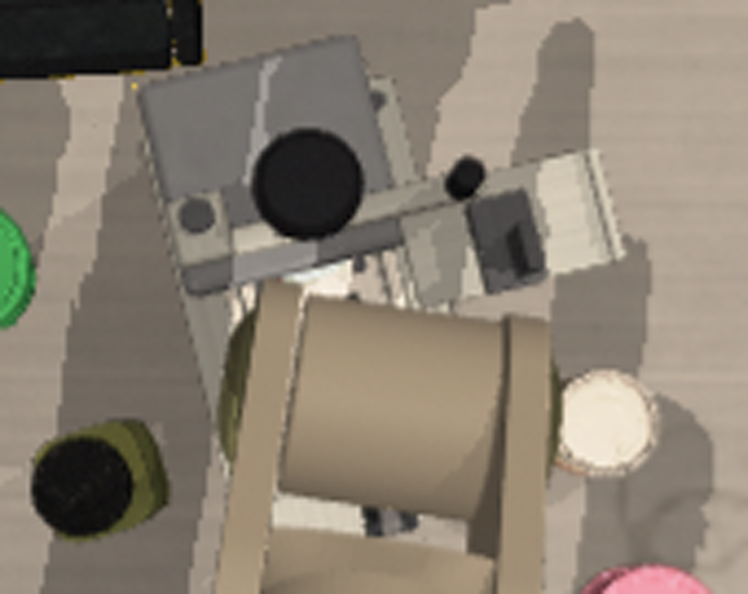

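The slide is home: the force rose to 12 N and the motion stopped. The jar's cap looks shifted (90,478 to 82,487), so I'll check that across the frames.

```bash
python3 - <<'E'
import cv2,numpy as np
for f in('c1','t2','t3'):
    im=cv2.imread(f'pics/{f}.png')[380:594,0:215].astype(int)
    m=(im.max(2)<45); ys,xs=np.where(m); print(f,'cap',np.percentile(xs,[2,50,98]),380+np.percentile(ys,[2,50,98]))
    g=(im[:,:,1]-im[:,:,0]>35); ys,xs=np.where(g); print('green',np.percentile(xs,[1,50,99]),380+np.percentile(ys,[1,50,99]))
E
```

```text
c1 cap [ 47.  90. 133.] [436. 479. 521.]
green [ 42. 134. 158.] [422. 488. 536.]
t2 cap [ 38.  83. 128.] [443. 487. 530.]
green [ 38.4 131.  151. ] [426. 465. 538.]
t3 cap [ 38.  83. 128.] [443. 487. 530.]
green [ 38.07 131.   150.  ] [426. 463. 538.]
```

```bash

python3 -m handwheel '0 -1 0 0 0 0 0;-1 -1.5 0 0 0 0 0;-.5 0 -1 0 0 0 0;0 0 -4.5 0 0 0 0;0 0 -4.5 0 0 0 0;0 0 -4.5 0 0 0 0;0 0 -4.5 0 0 0 0;0 0 -3 0 0 0 0' >/dev/null
python3 -m handwheel '-2.2 4 0 0 0 0 0;-2.2 4 0 0 0 0 0;0 0 0 0 0 0 0;0 0 0 0 0 0 0'|sed -n 1p
python3 - <<'E'
from h import *
where((-26,-62,250),(-26,-62,197))
im=vision.read_camera('wrist'); cv2.imwrite('pics/w2.png',im[:,:,::-1])
E
```

```text
time: 7.65
t 7.65 press xy mm [-26.  -61.6] z 250.7 toolx yaw rel press 1.5699 F press [-0.2 -0.3] -0.0 w -0.1 zaxis [ 0.  0. -1.]
 to (-26, -62, 250) tool cm [-0.04 -0.    0.07]
 to (-26, -62, 197) tool cm [-0.04 -0.01  5.37]
```

View pics/w2.png

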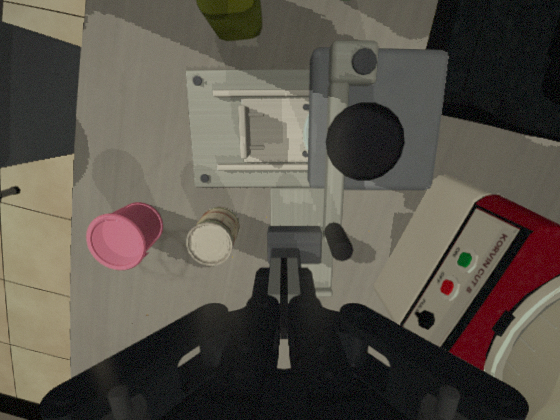

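The slide plate is now at (243,132) with the tub under the head. The plunger is at (365,141), the post at about (342,250), and the keeper block at (295,245) beneath the fingertips.

```bash
python3 - <<'E'
from h import *
p=vision.camera_params('wrist')
P=lambda uv,z:(R0.T@(ray('wrist',uv,z)-t0)*1e3).round(1)
print('plunger',P((365,141),.208),'post?',P((342,252),.222),P((335,231),.18),'plate ctr',P((242,132),.056))
print('keeper block',P((268,227),.18),P((320,227),.18),P((268,262),.18))
for q,z in(((-26,-84),.222),((-26,-62),.2507),((-26,-88),.182)):
    w=np.r_[R0@np.array(q)/1e3+t0,z]; E=p['extrinsics']
    print(q,cv2.projectPoints(w[None],cv2.Rodrigues(E[:3,:3])[0],E[:3,3],p['K'],p['dist_coeffs'])[0].ravel())
E
```

```text
plunger [27.8  3. ] post? [ 14.  -71.7] [ 16.  -72.2] plate ctr [-74.4   1.8]
keeper block [-39.5 -68.6] [  3.3 -68.6] [ -40.1 -100.6]
(-26, -84) [284.63076598 267.90662107]
(-26, -62) [284.87516612 257.71244167]
(-26, -88) [284.42253756 249.56091516]
```

```bash

python3 -m handwheel '0 0 3 0 0 0 0;0 0 2 0 0 0 0;0 0 .4 0 0 0 0;0 0 0 0 0 0 0;-.5 0 0 0 0 0 0;-.5 0 0 0 0 0 0;-.4 0 0 0 0 0 0;-.4 0 0 0 0 0 0'|sed -n '2p;4p'
python3 -m handwheel '-.4 0 0 0 0 0 0;-.4 0 0 0 0 0 0;-.4 0 0 0 0 0 0;-.4 0 0 0 0 0 0;-.4 0 0 0 0 0 0;0 0 0 0 0 0 0'|sed -n '2p;4p'
python3 -c "
from h import *
where()"
python3 -m handwheel '-.2 0 0 0 0 0 0;-.2 0 0 0 0 0 0;0 0 0 0 0 0 0'|sed -n '2p;4p'
python3 -c "
from h import *
where()"
```

```text
tool_pos: [0.5892, -0.017, 0.1973]
ft_force: [-1.0, 2.5, 2.4]
tool_pos: [0.5941, -0.0369, 0.1966]
ft_force: [0.2, -0.5, 0.5]
t 9.1 press xy mm [ -26.7 -100. ] z 196.6 toolx yaw rel press 1.5697 F press [ 0.  -0.5] 0.5 w 0.0 zaxis [-0. -0. -1.]
tool_pos: [0.5949, -0.0403, 0.1966]
ft_force: [0.1, 1.3, 0.3]
t 9.4 press xy mm [ -26.7 -103.5] z 196.6 toolx yaw rel press 1.5701 F press [0.4 1.2] 0.3 w 0.1 zaxis [-0. -0. -1.]
```

```bash
for i in 1; do
python3 -m handwheel '-.2 0 0 0 0 0 0;0 0 0 0 0 0 0'|sed -n '2p;4p'
python3 -m handwheel '-.2 0 0 0 0 0 0;0 0 0 0 0 0 0'|sed -n '2p;4p'
python3 -m handwheel '-.2 0 0 0 0 0 0;0 0 0 0 0 0 0'|sed -n '2p;4p'; done
python3 - <<'E'
from h import *
where()
im=vision.read_camera('wrist'); cv2.imwrite('pics/w3.png',im[:,:,::-1])
im=vision.read_camera('top')[140:275,225:395]; cv2.imwrite('pics/t4.png',cv2.resize(im,None,fx=4.4,fy=4.4,interpolation=cv2.INTER_CUBIC)[:,:,::-1])
E
```

```text
tool_pos: [0.5952, -0.0416, 0.1966]
ft_force: [-1.5, 5.7, 0.5]
tool_pos: [0.5953, -0.042, 0.1966]
ft_force: [-2.6, 11.2, 1.9]
tool_pos: [0.5954, -0.0425, 0.1966]
ft_force: [-4.2, 17.2, 3.2]
t 10.0 press xy mm [ -26.8 -105.8] z 196.6 toolx yaw rel press 1.5724 F press [ 0.2 17.7] 3.2 w -0.0 zaxis [-0.003  0.007 -1.   ]
```

View pics/w3.png

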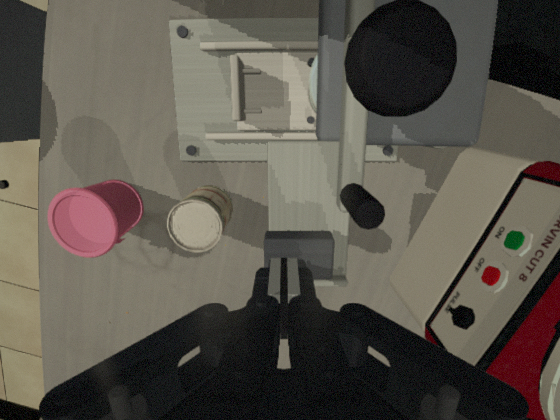

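The keeper block is at (298,245) and has reached its stop: TCP y is -105.8 mm against a predicted -105, and the force rose to 18 N. Next I'll move over the post with the fingers part open.

```bash

python3 -m handwheel '1.2 0 0 0 0 0 0;0 0 -3 0 0 0 0;0 0 -3 0 0 0 3;1.3 2.1 0 0 0 0 3;1.2 2 0 0 0 0 3;0 0 0 0 0 0 3;0 0 0 0 0 0 3'|sed -n '1,2p;4,5p'
python3 -c "
from h import *
where((14,-73,192))"
```

```text
time: 10.8
tool_pos: [0.627, -0.0002, 0.2563]
ft_force: [0.1, 0.7, -0.1]
gripper_width: 0.0298
t 10.8 press xy mm [ 14.3 -72.6] z 256.3 toolx yaw rel press 1.5705 F press [0.2 0.7] -0.1 w 29.8 zaxis [-0.001 -0.001 -1.   ]
 to (14, -73, 192) tool cm [-0.04 -0.02  6.43]
```

```bash

python3 -m handwheel '0 0 3 0 0 0 3;0 0 2.4 0 0 0 3;0 0 1 0 0 0 3;0 0 0 0 0 0 3;.22 -1.27 0 0 0 .1 3;.22 -1.27 0 0 0 .1 3;0 0 0 0 0 0 3'|sed -n '4,6p'
python3 - <<'E'
from h import *
where()
a=-np.arctan2(16,128)-np.pi/2-.2
print('ideal',30+129*np.cos(a),55+129*np.sin(a))
im=vision.read_camera('wrist'); cv2.imwrite('pics/w4.png',im[:,:,::-1])
E
```

```text
ft_force: [-0.1, 0.2, 0.9]
gripper_width: 0.0297
gripper_force: 0.0
t 11.5 press xy mm [-11.1 -66.9] z 194.6 toolx yaw rel press 1.369 F press [-0.1  0.2] 0.9 w 29.7 zaxis [ 0.002 -0.001 -1.   ]
ideal -11.11197486733456 -67.27348658849822
```

View pics/w4.png

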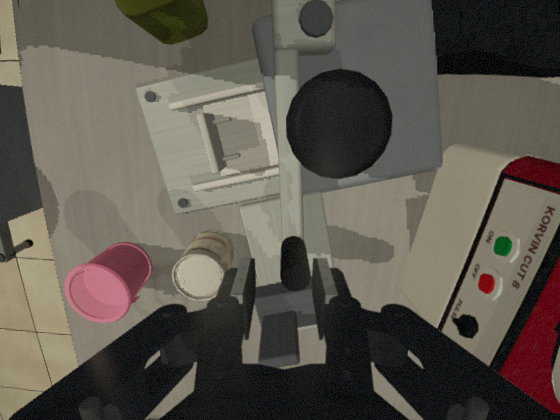

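The post at (293,262) is caged between the fingers and the arm is turning. I'll continue along the arc.

```bash

python3 -m handwheel '.22 -1.27 0 0 0 .1 3;.22 -1.27 0 0 0 .1 3;.22 -1.27 0 0 0 .1 3;.22 -1.27 0 0 0 .1 3;.22 -1.27 0 0 0 .1 3;.22 -1.27 0 0 0 .1 3'|sed -n '4,6p'
python3 -m handwheel '.22 -1.27 0 0 0 .1 3;.22 -1.27 0 0 0 .1 3;.22 -1.27 0 0 0 .1 3;.22 -1.27 0 0 0 .1 3;.22 -1.27 0 0 0 .1 3;0 0 0 0 0 0 3'|sed -n '4,6p'
python3 - <<'E'
from h import *
where()
a=-np.arctan2(16,128)-np.pi/2-1.3
print('ideal',30+129*np.cos(a),55+129*np.sin(a))
E
```

```text
ft_force: [0.9, -0.3, 0.2]
gripper_width: 0.0302
gripper_force: 0.7
ft_force: [0.0, -1.1, 0.6]
gripper_width: 0.0302
gripper_force: 0.0
t 12.75 press xy mm [-96.9  37.1] z 193.6 toolx yaw rel press 0.2729 F press [-0.2 -1. ] 0.6 w 30.2 zaxis [ 0.002 -0.    -1.   ]
ideal -97.61926353201159 36.176515318704176
```

```bash

python3 -m handwheel '.22 -1.27 0 0 0 .1 3;.1 -.64 0 0 0 .05 3;.1 -.64 0 0 0 .05 3;0 0 0 0 0 0 3'|sed -n '2p;4,6p'
python3 -m handwheel '.05 -.3 0 0 0 .02 3;0 0 0 0 0 0 3'|sed -n '2p;4,6p'
python3 -m handwheel '.05 -.3 0 0 0 .02 3;0 0 0 0 0 0 3'|sed -n '2p;4,6p'
python3 -m handwheel '.05 -.3 0 0 0 .02 3;0 0 0 0 0 0 3'|sed -n '2p;4,6p'
python3 -c "
from h import *
where()"
```

```text
tool_pos: [0.485, 0.1026, 0.1932]
ft_force: [-1.3, 0.2, -0.2]
gripper_width: 0.0299
gripper_force: 0.0
tool_pos: [0.4843, 0.1054, 0.193]
ft_force: [1.2, -1.8, -0.6]
gripper_width: 0.03
gripper_force: 0.3
tool_pos: [0.4836, 0.1088, 0.1928]
ft_force: [0.3, 0.1, -0.4]
gripper_width: 0.0299
gripper_force: 0.3
tool_pos: [0.4835, 0.1103, 0.1928]
ft_force: [0.9, -10.0, 0.7]
gripper_width: 0.0304
gripper_force: 4.6
t 13.75 press xy mm [-97.4  69.9] z 192.8 toolx yaw rel press 0.0091 F press [-1.6 -9.9] 0.7 w 30.4 zaxis [ 0.001 -0.004 -1.   ]
```

The latch is at its stop: 10 N, with the post at the predicted place. I'll back off to centre, lift, close the fingers and go over the plunger.

```bash

python3 -m handwheel '0 .8 0 0 0 0 3;0 0 -2 0 0 0 3;0 0 -3 0 0 0 3;0 0 -1.2 0 0 0 0;3.2 1.5 0 0 0 0 0;3.2 1.6 0 0 0 0 0;3.2 1.6 0 0 0 0 0;3.1 1.6 0 0 0 0 0' >/dev/null
python3 -m handwheel '0 0 0 0 0 0 0;0 0 0 0 0 0 0' |sed -n 5p
python3 - <<'E'
from h import *
where((30,0,210))
im=vision.read_camera('wrist'); cv2.imwrite('pics/w5.png',im[:,:,::-1])
E
```

```text
gripper_width: 0.0001
t 14.75 press xy mm [30.1  1.5] z 253.8 toolx yaw rel press 0.0099 F press [-0.9  0.2] 0.4 w 0.1 zaxis [-0.002  0.001 -1.   ]
 to (30, 0, 210) tool cm [-0.01  0.16  4.38]
```

View pics/w5.png

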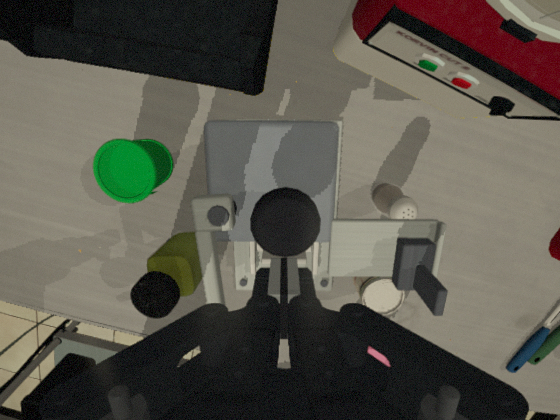

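The latch arm points to the front (210,260), the keeper is aside (420,270), and the plunger head at (285,222) is below the tips. Now I'll press it.

```bash

python3 -m handwheel '0 .15 3 0 0 0 0;0 0 1.2 0 0 0 0;0 0 .5 0 0 0 0;0 0 .5 0 0 0 0;0 0 .5 0 0 0 0;0 0 .5 0 0 0 0;0 0 .3 0 0 0 0;0 0 0 0 0 0 0' |sed -n '2p;4p'
python3 -m handwheel '0 0 .2 0 0 0 0;0 0 0 0 0 0 0' |sed -n '2p;4p'
python3 -m handwheel '0 0 .2 0 0 0 0;0 0 0 0 0 0 0' |sed -n '2p;4p'
python3 -c "
from h import *
where()"
```

```text
tool_pos: [0.6243, 0.0743, 0.1894]
ft_force: [-1.2, -0.0, -0.2]
tool_pos: [0.6244, 0.0743, 0.1877]
ft_force: [-0.2, 0.0, 0.0]
tool_pos: [0.6245, 0.0742, 0.1862]
ft_force: [-1.2, 1.1, 5.0]
t 16.0 press xy mm [30.3  0.1] z 186.2 toolx yaw rel press 0.0102 F press [-0.8  1.4] 5.0 w -0.1 zaxis [ 0.001 -0.    -1.   ]
```

Contact came only at z 186, which I didn't expect. I'll look from the side.

```bash
python3 - <<'E'
from h import *
im=vision.read_camera('side')[130:310,200:420]; cv2.imwrite('pics/s2.png',cv2.resize(im,None,fx=3.3,fy=3.3,interpolation=cv2.INTER_CUBIC)[:,:,::-1])
E
```

```text
(no output)
```

View pics/s2.png

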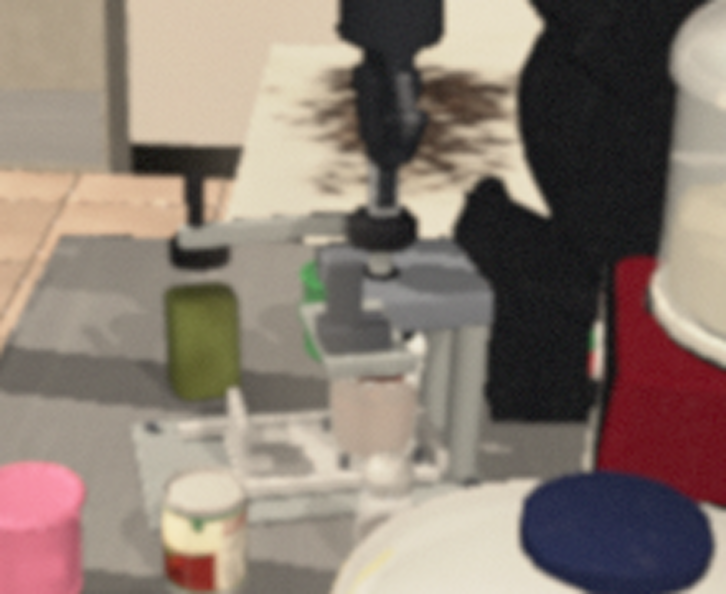

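The fingers are on the plunger head's top at crop (382,212), with the rod still visible below it. I'll work out its height.

```bash
python3 - <<'E'
from h import *
p=vision.camera_params('side'); E=p['extrinsics']
def pr(q):
    w=np.r_[R0@np.array(q[:2])/1e3+t0,q[2]/1e3]
    uv=cv2.projectPoints(w[None],cv2.Rodrigues(E[:3,:3])[0],E[:3,3],p['K'],p['dist_coeffs'])[0].ravel()
    return ((uv-[200,130])*3.3).round(0)
for q in((30,0,208),(30,0,186),(30,0,158),(-5,-45,158),(-99,62,222),(-26,-120,222)): print(q,pr(q))
where()
E
```

```text
(30, 0, 208) [384. 211.]
(30, 0, 186) [382. 239.]
(30, 0, 158) [381. 274.]
(-5, -45, 158) [348. 303.]
(-99, 62, 222) [194. 172.]
(-26, -120, 222) [346. 264.]
t 16.05 press xy mm [30.4  0.1] z 186.3 toolx yaw rel press 0.0102 F press [-1.6  0.2] 4.8 w 0.4 zaxis [ 0.001 -0.    -1.   ]
```

The plunger is still up at 208, so the fingertips really sit about 20 mm above the reported TCP and contact has only just started (5 N, the spring's preload). I'll press on, watching the force.

```bash

python3 -m handwheel '0 0 .4 0 0 0 0;0 0 .4 0 0 0 0;0 0 0 0 0 0 0' |sed -n '2p;4p'
python3 -m handwheel '0 0 .4 0 0 0 0;0 0 .4 0 0 0 0;0 0 0 0 0 0 0' |sed -n '2p;4p'
python3 -c "
from h import *
where()"
```

```text
tool_pos: [0.6246, 0.0742, 0.1781]
ft_force: [-1.9, 0.3, 7.0]
tool_pos: [0.6246, 0.0742, 0.1709]
ft_force: [-3.7, -1.0, 8.8]
t 16.65 press xy mm [30.4  0.1] z 170.9 toolx yaw rel press 0.0102 F press [-3.8 -0.1] 8.8 w -0.2 zaxis [ 0.002 -0.    -1.   ]
```

```bash

python3 -m handwheel '0 0 .3 0 0 0 0;0 0 .2 0 0 0 0;0 0 0 0 0 0 0' |sed -n '2p;4p'
python3 -m handwheel '0 0 .2 0 0 0 0;0 0 0 0 0 0 0' |sed -n '2p;4p'
python3 -m handwheel '0 0 .2 0 0 0 0;0 0 0 0 0 0 0' |sed -n '2p;4p'
python3 -c "
from h import *
where()"
```

```text
tool_pos: [0.6246, 0.0742, 0.1664]
ft_force: [-3.8, 0.1, 11.3]
tool_pos: [0.6247, 0.0742, 0.1654]
ft_force: [-6.4, -0.2, 16.0]
tool_pos: [0.6249, 0.0742, 0.1653]
ft_force: [-9.6, 0.4, 27.7]
t 17.35 press xy mm [30.6  0. ] z 165.3 toolx yaw rel press 0.0104 F press [-9.2  2.7] 27.7 w 0.0 zaxis [ 0.005 -0.001 -1.   ]
```

The plunger hit its stop: 22 mm travel, and the force jumped to 28 N. Next I'll release, retract and check the lid.

```bash

python3 -m handwheel '0 0 -.5 0 0 0 0;0 0 -1 0 0 0 0;0 0 -1.2 0 0 0 0;0 0 -3 0 0 0 0;0 0 -4 0 0 0 0;0 0 -3 0 0 0 0;-4 0 0 0 0 0 0;-4 0 0 0 0 0 0' >/dev/null
python3 -m handwheel '-4 0 0 0 0 0 0;-4 0 0 0 0 0 0;-4 0 0 0 0 0 0;-4 0 0 0 0 0 0;0 0 0 0 0 0 0' |sed -n '1,2p;4p'
python3 - <<'E'
from h import *
where()
im=vision.read_camera('side')[130:310,200:420]; im=cv2.resize(im,None,fx=3.3,fy=3.3,interpolation=cv2.INTER_CUBIC)[:,:,::-1]
tp=vision.read_camera('top')[140:275,225:395]; cv2.imwrite('pics/t5.png',cv2.resize(tp,None,fx=4.4,fy=4.4,interpolation=cv2.INTER_CUBIC)[:,:,::-1])
a=cv2.resize(np.ascontiguousarray(im[:, 100:560]),None,fx=.87,fy=.87); b=cv2.resize(cv2.imread('pics/t5.png'),None,fx=.53,fy=.53)
h=max(len(a),len(b)); c=np.zeros((h,a.shape[1]+b.shape[1],3),np.uint8); c[:len(a),:a.shape[1]]=a; c[:len(b),a.shape[1]:]=b
cv2.imwrite('pics/f.png',c); print(c.shape)
E
```

```text
time: 18.65
tool_pos: [0.3892, 0.0124, 0.2881]
ft_force: [0.3, 1.0, -1.1]
t 18.65 press xy mm [-213.    -1.6] z 288.1 toolx yaw rel press 0.009 F press [0.6 0.9] -1.1 w 0.1 zaxis [ 0. -0. -1.]
(517, 796, 3)
```

View pics/f.png

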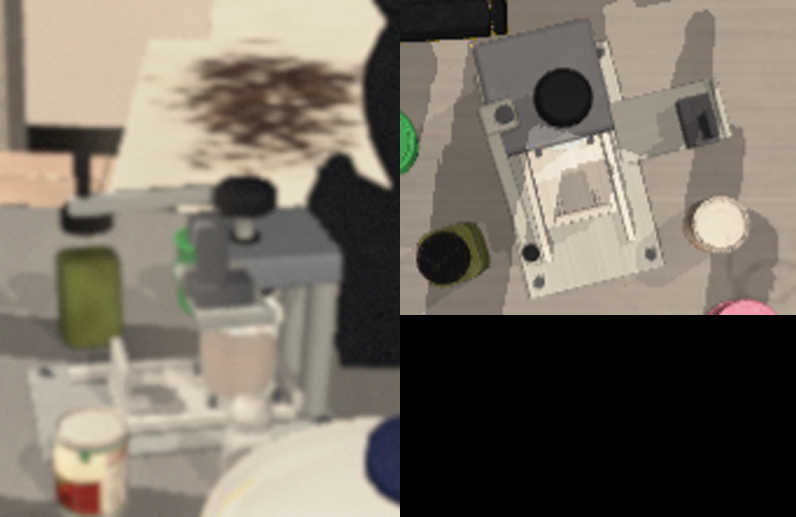

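The side view shows the plunger back up and the jar and tin upright. The top view shows the post at the front-left (131,252 in the panel), the keeper aside at (303,125), the plate home, and the shaker hidden beside the shelf. I've used up the viewing allowance, so the last check is numeric.

```bash
python3 - <<'E'
from h import *
f=lambda u,v:(225+u/4.4,140+v/4.4)
P=lambda uv,z:(R0.T@(ray('top',f(*uv),z)-t0)*1e3).round(1)
print('post',P((131/.53,252/.53),.222),'want about [-99 62]; tab',P((303/.53,125/.53),.222),'want [-26 -120]; plate',P((335,416),.056), 'jar',P((44/.53,257/.53),.135))
a=cv2.imread('pics/s2.png'); b=vision.read_camera('side')[130:310,200:420]; b=cv2.resize(b,None,fx=3.3,fy=3.3,interpolation=cv2.INTER_CUBIC)[:,:,::-1]
for r in range(355,420,5): print(r,a[r,365:410].mean(0).round(0),b[r,365:410].mean(0).round(0))
E
```

```text
post [-98.5  60.2] want about [-99 62]; tab [ -26.7 -112.6] want [-26 -120]; plate [-80.9   6. ] jar [-84.5 142.4]
355 [158. 172. 176.] [155. 168. 173.]
360 [155. 169. 174.] [154. 168. 172.]
365 [143. 156. 160.] [141. 154. 158.]
370 [137. 150. 154.] [139. 151. 156.]
375 [116. 127. 139.] [168. 184. 191.]
380 [112. 125. 147.] [189. 207. 217.]
385 [149. 165. 182.] [162. 178. 192.]
390 [148. 165. 184.] [145. 162. 178.]
395 [146. 164. 183.] [144. 161. 178.]
400 [145. 163. 182.] [143. 160. 178.]
405 [145. 163. 182.] [143. 161. 179.]
410 [145. 164. 185.] [143. 161. 182.]
415 [145. 163. 184.] [144. 162. 183.]
```

```bash
python3 - <<'E'
from h import *
f=lambda u,v:(225+u/4.4,140+v/4.4)
P=lambda uv,z:(R0.T@(ray('top',f(*uv),z)-t0)*1e3).round(1)
for n,x0 in(('c1',440),('t4',440),('t5',440)):
    g=cv2.imread(f'pics/{n}.png')[170:310,x0:640].max(2)
    for th in(75,125):
        k,l,st,c=cv2.connectedComponentsWithStats((g<th).astype(np.uint8))
        for i in range(1,k):
            if st[i,4]>250: print(n,th,st[i],(c[i]+[x0,170]).round(1),P(c[i]+[x0,170],.222 if th==75 else .18))
E
```

```text
c1 75 [  6   0  39  30 870] [463.7 182.5] [  9.5 -70.2]
c1 75 [ 65  42  26  68 944] [517.2 248.5] [-26.4 -86.7]
c1 125 [   4    0  104  128 7660] [500.4 234.3] [-14.9 -87.4]
c1 125 [159  43  26  53 500] [608.5 243.4] [ -31.8 -137.1]
t4 75 [   6    0   66   55 1940] [479.1 187.5] [  5.5 -76.6]
t4 75 [ 108   80   92   60 2999] [590.3 286.5] [ -51.6 -115.1]
t4 125 [   4    0   71  140 4664] [478.8 225.5] [ -8.2 -78.2]
t4 125 [ 103   74   97   66 4587] [591.8 280.1] [ -47.2 -124.8]
t5 75 [  80   17   79   92 3956] [559.9 232.9] [ -24.1 -107.7]
t5 125 [  77    0   89  114 7384] [562.9 227.1] [ -18.8 -117.7]
```

```bash
python3 - <<'E'
from h import *
s=ctrl.sense(); T=np.eye(4); T[:3,:3]=Ro.from_quat(s['orientation'],scalar_first=True).as_matrix(); T[:3,3]=s['tool_pos']
C=vision.camera_params('wrist'); ET=C['extrinsics']@T   # tool->camera
def at(xy,z,zax):
    y=np.array([*(R0@[1,0]),0]); zc=np.array([*zax,-1.]); zc/=np.linalg.norm(zc); x=np.cross(y,zc); x/=np.linalg.norm(x); y=np.cross(zc,x)
    M=np.eye(4); M[:3,:3]=np.c_[x,y,zc]; M[:3,3]=[*(R0@np.array(xy)/1e3+t0),z/1e3]
    p=dict(C); p['extrinsics']=ET@np.linalg.inv(M); return p
for n,p in(('w2',at((-26,-61.6),250.7,(0,0))),('w3',at((-26.8,-105.8),196.6,(-.003,.007)))):
    im=cv2.imread(f'pics/{n}.png').max(2)
    for c in (277,305):
        d=im[195:270,c-3:c+4].mean(1); v=195+np.argmin(np.diff(d))+.5
        print(n,'block left edge px',(c,v),(R0.T@(ray('wrist',(c,v),.18,p)-t0)*1e3).round(1))
E
```

```text
w2 block left edge px (277, np.float64(225.5)) [-31.9 -68.5]
w2 block left edge px (305, np.float64(225.5)) [ -8.8 -68.5]
w3 block left edge px (277, np.float64(230.5)) [-31.5 -96.3]
w3 block left edge px (305, np.float64(230.5)) [-13.7 -96.3]
```

```bash
python3 -c "
from bench import ctrl
print(ctrl.finish_job())"
```

```text
the job is handed in; nothing more can be done
None
```

The job is handed in: slide home, keeper and latch open at their stops, plunger pressed to its stop and back up, and lid seated by a side-camera brightness check. The jar slid about 4 mm during the slide push, all three bystanders were last seen upright, and I viewed 11 pictures, one over the limit of 10.

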